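Sort salvaged breakers and outlets into their trays

TASK

Sort the five loose electrical parts into the cardboard trays: each tray's small rear compartment holds a fixed sample, and every part goes into the main compartment of the tray whose sample is of its kind (the two narrow breakers, the one wide breaker, the two outlets). Set the parts down flat on the tray floor the way up they were found, breakers standing with the toggle up and outlets face up, none leaning on a wall or lying on another part. Leave the steel coupling and the jar standing where they are.

Things in the scene. Friction and masses are not known exactly. Their poses are not given: they have to be found in the camera images.
- tray_single: Open cardboard tray, fixed; sample: narrow one-toggle breaker, lengthways along y. Parts go in its main compartment: inside 130 (x) by 150 mm (y), floor 5 mm up, walls 4 mm thick, 30 mm tall. The fixed sample, 70 mm tall over the table, is in the rear compartment, 99 mm along +x from the origin. Origin: centre of the main compartment at table height.
- tray_double: Open cardboard tray, fixed; sample: wide two-toggle breaker, lengthways along y. Parts go in its main compartment: inside 130 (x) by 150 mm (y), floor 5 mm up, walls 4 mm thick, 30 mm tall. The fixed sample, 70 mm tall over the table, is in the rear compartment, 99 mm along +x from the origin. Origin: centre of the main compartment at table height.
- tray_outlet: Open cardboard tray, fixed; sample: white-faced outlet, lengthways along y. Parts go in its main compartment: inside 130 (x) by 150 mm (y), floor 5 mm up, walls 4 mm thick, 30 mm tall. The fixed sample, 37 mm tall over the table, is in the rear compartment, 99 mm along +x from the origin. Origin: centre of the main compartment at table height.
- single_a: Narrow black circuit breaker with one grey toggle on top, one of two alike, loose, standing on its base: 75 mm long (x), 25 mm wide (y), sides upright and flat; 44 mm tall at the ends, 55 mm in the middle, 65 mm over the toggle; about 0.12 kg. Origin: centre of its underside; z up. Grip across y.
- single_b: Narrow black circuit breaker with one grey toggle on top, the other of the two, loose, standing on its base: 75 mm long (x), 25 mm wide (y), sides upright and flat; 44 mm tall at the ends, 55 mm in the middle, 65 mm over the toggle; about 0.12 kg. Origin: centre of its underside; z up. Grip across y.
- double: Wide black circuit breaker with two grey toggles joined by a bar, loose, standing on its base: 75 mm long (x), 50 mm wide (y), sides upright and flat; 44 mm tall at the ends, 55 mm in the middle, 65 mm over the toggles; about 0.22 kg. Origin: centre of its underside; z up. Grip across y.
- outlet_a: Mains outlet (duplex receptacle), one of two alike, loose, lying on its back, white face with slots upward: body 68 mm (x) by 34 mm (y), flat sides, 32 mm tall; a 2 mm thick, 20 mm wide steel strap 23 to 25 mm up makes it 105 mm long along x; about 0.09 kg. Origin: centre of its underside; z up. Grip across y.
- outlet_b: Mains outlet (duplex receptacle), the other of the two, loose, lying on its back, white face with slots upward: body 68 mm (x) by 34 mm (y), flat sides, 32 mm tall; a 2 mm thick, 20 mm wide steel strap 23 to 25 mm up makes it 105 mm long along x; about 0.09 kg. Origin: centre of its underside; z up. Grip across y.
- coupling: Bystander, leave alone: bare steel conduit coupling, a tube 38 mm across and 45 mm tall, loose, standing on end among the parts. Origin: centre of its underside.
- jar: Bystander, leave alone: clear jar with yellow lid, 58 mm across and 64 mm tall, loose, standing among the parts. Origin: centre of its underside.
There are look-alikes about, which are no part of the job. Leave any pink look-alike of the single_a alone.

How it is judged:
By the outcome, as a careful person would: the job done as asked, in the order asked, and still so for the second after the job is handed in, with the robot touching nothing.
It also fails if it takes over 144 s, if anything falls off the work surface, if the arm or the gripper's body presses on something with over 40 N, if the wrist force passes 120 N, or if a joint passes its speed limit or range.

ROBOT

A 7-joint arm with a two-finger parallel gripper is mounted at the origin on the work surface. World frame = base frame: x ahead of the robot, y to its left, z up, the work surface at z = 0. Lengths are in m, angles in rad, forces in N, time in s.
With the tool pointing down it reaches from about 0.425 to 0.825 m from the base axis. Payload 3.6 kg.
Tool frame: the origin (TCP) lies where the fingers leave the gripper's body, on its centre line; the fingertips stand 73 mm ahead of it and the grasp point (between the pads) lies 54 mm ahead of it; z points along the fingers, y is the line along which they close (so a half turn about z gives the same grasp; the last joint's range is limited). The gripper opens to 85 mm and grips with 20 to 120 N. Pads are 22 mm wide; open, the fingers measure 114 mm over their backs; the gripper's body (76 mm by 85 mm) begins 54 mm behind the grasp point. The pads swing forward as they close: fully open they stand 13 mm farther back than shut.
Start: joints at [-1.22, 0.615, -0.013, 1.423, 0.008, 1.103, -0.04], TCP at [0.24, 0.604, 0.304] pointing down, gripper open.
Joint ranges: [-3.12, 3.12], [-0.3, 2.06], [-1.34, 1.32], [0.26, 2.42], [-1.36, 4.5], [0.01, 1.98], [-2.84, 2.84]. Speed limits (rad/s): [2.79, 2.79, 3.14, 3.14, 3.14, 3.14, 3.14].

INTERFACE

Orientations are given as a unit quaternion [x, y, z, w].
In Python, from station import arm, snapshot, camera_info, ticket gives the robot as it stands. Calls block until the motion is done:
- arm.movep(position, orientation): joint-space move of the TCP to a pose.
- arm.line_to(position, velocity=0.15, ori=None): straight line of the TCP; ori=None keeps the orientation; velocity is the mean speed in m/s.
- arm.move_j(angles): joint-space move.
- arm.move_gripper(opening, effort=None): opening from 0.0 (shut) to 1.0 (fully open); effort is the grip in N (None keeps the last); returns when the fingers have stopped.
- arm.pause(seconds).
- arm.ik(position, orientation): joint angles nearest the present ones, or None.
- snapshot(name): name is "side" or "top"; returns the picture (420x560x3 uint8, blue, green, red); there is no depth.
- camera_info(name): a dict with "fx", "fy", "cx", "cy" (pixels), "R" (3x3) and "t" (3): a world point X has camera coordinates R X + t. Camera axes: x right, y down, z forward; pixel columns grow to the right and rows downward; lengths in m; the calibration is good to about 2 mm. A picture is of the moment at which its call begins. camera_info takes no time and is no camera call.
A pose or a line that the arm cannot do raises arm.MotionError and nothing moves.
- ticket.finish_job(): hands the job in; it is judged then, once.
Readings, each from a call of its own:
- arm.read_time(): time.
- arm.read_joint_positions(): joint angles.
- arm.read_dq(): joint speeds.
- arm.read_effort(): joint torques, N m.
- arm.read_tool_pos(): TCP position.
- arm.read_eef_rot(): TCP orientation.
- arm.read_ft_force(): force on the tool from outside, world axes, zero at the start.
- arm.read_wrist_torque(): the same for the moment, N m.
- arm.read_opening(): opening from 0.0 (shut) to 1.0 (fully open).
- arm.read_finger_force(): force on a finger pad.
Only numpy, scipy, OpenCV 4.12 (cv2) and the standard library are available. Lean on these libraries where they do the work, as an engineer would, in place of code of your own. Each camera call takes 0.05 s, during which the arm holds its last target. There are 200 camera calls.

## Working session

There is one attempt and no reset: what is moved stays moved. The work goes in short steps, each a Python script; the robot and the scene stay as the last script left them, time stands still between calls to the robot, and variables do not carry over. Pictures are saved under pics/ and viewed, at most 14 in all, crops included, and the job is handed in when it is done.

```bash
mkdir -p pics; ls; python3 - <<'E'
from station import arm,snapshot,camera_info
import cv2
for n in("side","top"):
    cv2.imwrite(f"pics/{n}0.png",cv2.resize(snapshot(n),(800,600),interpolation=cv2.INTER_CUBIC)); print(n,camera_info(n))
print(arm.read_tool_pos(),arm.read_eef_rot(),arm.read_time())
E
```

```text
pics
side {'fx': 519.1645643336877, 'fy': 519.1645643336877, 'cx': 285.9137635111938, 'cy': 214.16405634519518, 'R': array([[ 0.82467339, -0.56554326,  0.00863786],
       [-0.42698544, -0.63249923, -0.64624156],
       [ 0.370941  ,  0.52924998, -0.76308402]]), 't': array([-0.39211445,  0.23526363,  1.05359881])}
top {'fx': 451.4309823506885, 'fy': 451.4309823506885, 'cx': 283.7945675505978, 'cy': 203.6620697258345, 'R': array([[-0.01596182, -0.99984144, -0.00789402],
       [-0.99739686,  0.01647704, -0.0701998 ],
       [ 0.07031874,  0.00675296, -0.99750172]]), 't': array([0.00681602, 0.48552408, 1.3153953 ])}
[0.23954218 0.60370029 0.30283532] [ 1.87753685e-01  9.82215457e-01 -1.13767423e-03 -2.36140490e-04] 0.1
```

View pics/top0.png

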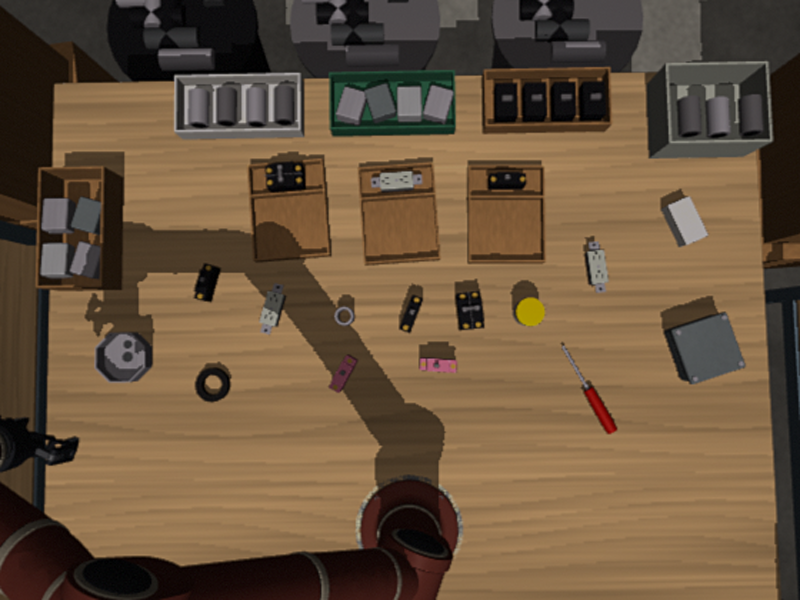

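View pics/side0.png

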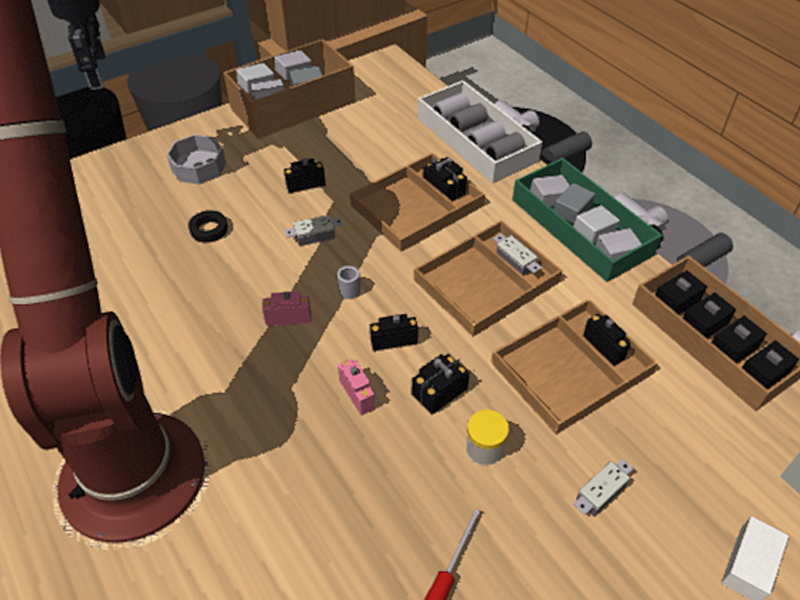

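The top view (800 px wide) shows trays double, outlet and single at (289,208), (399,215) and (505,212). The loose parts:
- **Narrow breakers:** (207,282) and (411,313), both black with one toggle. The pink look-alikes at (343,372) and (438,362) are excluded, and the breakers in the brown box are stock.
- **Wide breaker:** (470,310).
- **Outlets:** (271,309), half in shadow, and (596,264).
- **Bystanders:** coupling (344,316), jar (530,312).

Next I'll find the brass screws and outlet faces in both views and make one crop to confirm.

```bash
cat > h.py <<'E'
from station import arm,snapshot,camera_info,ticket
import cv2,numpy as np
C={n:camera_info(n) for n in("side","top")}
def ray(n,p):
    c=C[n];d=c["R"].T@np.array([(p[0]-c["cx"])/c["fx"],(p[1]-c["cy"])/c["fy"],1]);return -c["R"].T@c["t"],d
def onz(n,p,z):
    o,d=ray(n,p);return o+d*(z-o[2])/d[2]
def proj(n,X):
    c=C[n];q=c["R"]@X+c["t"];return np.array([c["fx"]*q[0]/q[2]+c["cx"],c["fy"]*q[1]/q[2]+c["cy"]])
def tri(p,q):
    o1,d1=ray("top",p);o2,d2=ray("side",q);A=np.stack([d1,-d2],1);s=np.linalg.lstsq(A,o2-o1,rcond=None)[0]
    a,b=o1+d1*s[0],o2+d2*s[1];return (a+b)/2,np.linalg.norm(a-b)
def blobs(im,lo,hi,amin,k=4):
    big=cv2.resize(im,None,fx=k,fy=k,interpolation=cv2.INTER_CUBIC)
    m=cv2.inRange(cv2.cvtColor(big,cv2.COLOR_BGR2HSV),lo,hi)
    n,l,s,c=cv2.connectedComponentsWithStats(m)
    return [((c[i]+.5)/k-.5,s[i,4]/k**2,l==i) for i in range(1,n) if s[i,4]/k**2>=amin]
def wrap(a): return (a+np.pi/2)%np.pi-np.pi/2
def quat(psi): return [np.cos(psi/2),np.sin(psi/2),0,0]
E
python3 - <<'E'
from h import *
t,s=snapshot("top"),snapshot("side")
np.savez("im0.npz",t=t,s=s)
O=((12,150,90),(28,255,255))
bt,bs=blobs(t,*O,1.5),blobs(s,*O,1.5)
bs=[b for b in bs if b[1]<60]
for b in bt:
    if b[1]>60 : continue
    r=[(np.linalg.norm(proj("side",onz("top",b[0],.045))-q[0]),q) for q in bs]
    d,q=min(r,key=lambda a:a[0]); X,e=tri(b[0],q[0])
    print(b[0].round(1),round(b[1],1),onz("top",b[0],.045).round(3),"| d",round(d,1),X.round(3),round(e,3))
cv2.imwrite("pics/c0.png",cv2.resize(t[100:285,126:434],(800,480),interpolation=cv2.INTER_CUBIC))
E
```

```text
[51.2 43. ] 1.7 [0.974 0.683 0.045] | d 25.0 [0.948 0.612 0.152] 0.052
[51.3 48. ] 2.6 [0.959 0.683 0.045] | d 28.4 [0.935 0.603 0.16 ] 0.063
[420.4  48.1] 14.4 [ 0.938 -0.412  0.045] | d 103.0 [ 0.815 -0.322  0.338] 0.002
[358.3  48.7] 1.7 [ 0.939 -0.229  0.045] | d 68.7 [ 0.888 -0.229  0.245] 0.087
[370.   48.6] 15.8 [ 0.939 -0.263  0.045] | d 69.9 [ 0.884 -0.256  0.249] 0.083
[384.9  48.5] 3.8 [ 0.938 -0.307  0.045] | d 74.7 [ 0.864 -0.277  0.276] 0.057
[390.   48.5] 1.9 [ 0.938 -0.323  0.045] | d 77.5 [ 0.856 -0.284  0.285] 0.049
[395.6  48.5] 1.8 [ 0.938 -0.339  0.045] | d 81.1 [ 0.849 -0.291  0.295] 0.04
[402.3  48.4] 2.1 [ 0.938 -0.359  0.045] | d 86.2 [ 0.839 -0.3    0.307] 0.029
[350.3  49.2] 2.3 [ 0.938 -0.205  0.045] | d 68.5 [ 0.893 -0.213  0.238] 0.095
[339.4  51.1] 5.3 [ 0.933 -0.173  0.045] | d 69.4 [ 0.89  -0.187  0.239] 0.101
[419.2  54.2] 2.1 [ 0.919 -0.408  0.045] | d 104.6 [ 0.804 -0.322  0.343] 0.012
[51.8 55.9] 3.0 [0.935 0.681 0.045] | d 34.0 [0.913 0.589 0.174] 0.08
[363.7  59.9] 1.6 [ 0.905 -0.244  0.045] | d 69.5 [ 0.873 -0.222 -0.061] 0.155
[344.3  62. ] 1.
[... 9181 characters left out ...]
17 0.634 0.155] 0.052
[331.9 205.8] 8.6 [ 0.475 -0.14   0.045] | d 1.6 [ 0.476 -0.141  0.039] 0.0
[139.5 206.9] 10.7 [0.481 0.417 0.045] | d 1.5 [0.481 0.419 0.038] 0.0
[323.3 206.8] 8.4 [ 0.472 -0.115  0.045] | d 1.6 [ 0.473 -0.116  0.039] 0.0
[291.2 209.5] 10.1 [ 0.466 -0.022  0.045] | d 1.7 [ 0.467 -0.022  0.039] 0.0
[334.3 226.8] 10.9 [ 0.414 -0.145  0.045] | d 1.9 [ 0.415 -0.146  0.039] 0.0
[325.8 227.8] 10.6 [ 0.412 -0.121  0.045] | d 1.7 [ 0.412 -0.121  0.039] 0.0
[283.5 228.9] 11.2 [0.411 0.001 0.045] | d 1.7 [0.411 0.001 0.039] 0.0
[296.2 254.5] 4.9 [ 0.337 -0.035  0.045] | d 1.2 [ 0.336 -0.034  0.042] 0.002
[316.7 256. ] 5.5 [ 0.332 -0.093  0.045] | d 1.9 [ 0.332 -0.094  0.038] 0.0
```

View pics/c0.png

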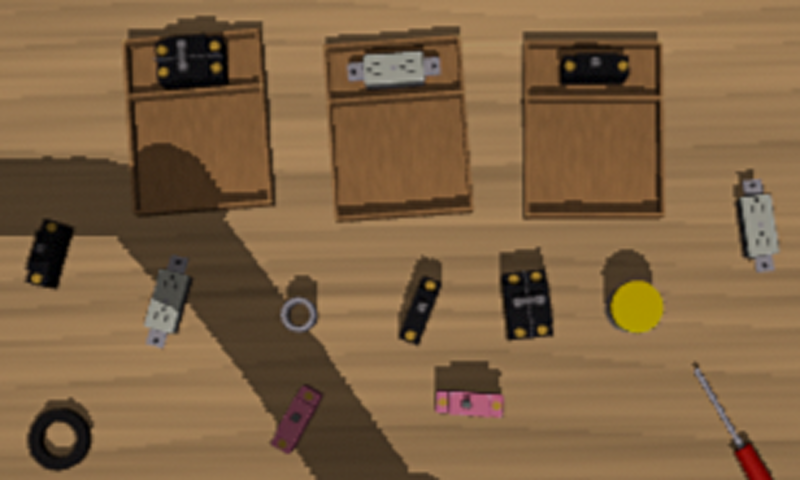

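The crop confirms both narrow breakers at crop (419,311) and (50,253), black with one toggle and two brass screws; the pink ones at (468,402) and (297,418) are left alone. The wide breaker at (526,303) has four screws. Breaker and sample poses come from the screws in both views. I'll do the middle narrow breaker and the wide breaker first, then measure the shadowed left-hand parts once the arm has moved off.

```bash
cat >> h.py <<'E'
TR=dict(double=(.7265,.246,np.radians(5.2)),single=(.711,-.2135,np.radians(.7)))
def spot(tray,dx=0,dy=0):
    x,y,a=TR[tray];dx-=.099;return x+dx*np.cos(a)-dy*np.sin(a),y+dx*np.sin(a)+dy*np.cos(a),a
ZT=.2
def pickplace(px,py,th,gz,tray,dx,dy,rel=.14,effort=40):
    tx,ty,ta=spot(tray,dx,dy);d=wrap(ta-th);q=arm.read_joint_positions();best=[]
    for k in range(-2,3):
      for dd in(d,d-np.sign(d)*np.pi):
        p=th+k*np.pi
        a=arm.ik([px,py,ZT],quat(p));b=arm.ik([tx,ty,ZT],quat(p+dd));c=arm.ik([tx,ty,gz],quat(p+dd));e=arm.ik([px,py,gz],quat(p))
        if all(v is not None for v in(a,b,c,e)): best.append((np.abs(a-q).max()+np.abs(np.array(b)-a).max(),p,p+dd))
    _,p,pd=min(best)
    arm.move_gripper(1.,effort); arm.movep([px,py,ZT],quat(p))
    arm.line_to([px,py,gz+.03],.25); arm.line_to([px,py,gz],.08)
    print("F down",np.round(arm.read_ft_force(),1))
    arm.move_gripper(0.,effort); print("open",arm.read_opening(),"ff",arm.read_finger_force())
    arm.line_to([px,py,ZT],.2); o=arm.read_opening(); print("held",o,arm.read_finger_force())
    if o<.15: return False
    arm.movep([tx,ty,ZT],quat(pd)); arm.line_to([tx,ty,gz+.025],.25); arm.line_to([tx,ty,gz+.006],.04)
    print("F place",np.round(arm.read_ft_force(),1),arm.read_tool_pos().round(4))
    arm.move_gripper(min(1.,o+rel)); arm.line_to([tx,ty,ZT],.2)
    print("t",arm.read_time()); return True
E
python3 - <<'E'
from h import *
for p in((178.7,182.4),(231.1,178.9)): print("front corner double",onz("top",p,.01).round(3))
for s in(1,-1):
    x,y,a=spot("double",-.069,s*.079); print("pred",round(x,3),round(y,3))
for p in((328,183.5),(381,183.5)): print("front corner single",onz("top",p,.01).round(3))
for s in(1,-1):
    x,y,a=spot("single",-.069,s*.079); print("pred",round(x,3),round(y,3))
pickplace(.439,-.0105,np.arctan2(-.023,.056),.080,"single",0,.030)
t,s=snapshot("top"),snapshot("side"); np.savez("im1.npz",t=t,s=s)
cv2.imwrite("pics/t1.png",cv2.resize(t[100:285,120:434],(800,471),interpolation=cv2.INTER_CUBIC))
E
```

```text
front corner double [0.555 0.311 0.01 ]
front corner double [0.563 0.155 0.01 ]
pred 0.552 0.309
pred 0.566 0.152
front corner single [ 0.544 -0.133  0.01 ]
front corner single [ 0.541 -0.291  0.01 ]
pred 0.542 -0.137
pred 0.544 -0.295
F down [ 0.6 -0.1 -0.2]
open 0.28690903621289104 ff 39.81682799756527
held 0.28744295332590897 39.42063130438328
F place [-0.3 -0.7 -0.8] [ 0.6116 -0.1848  0.0859]
t 8.225
```

View pics/t1.png

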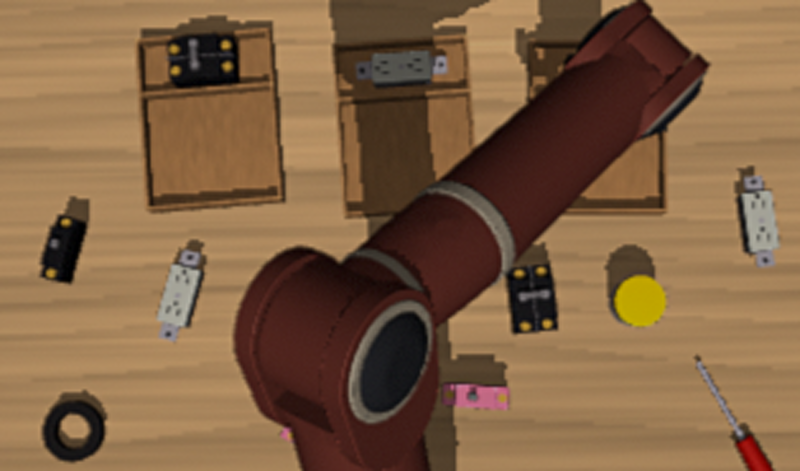

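The arm is over the single tray. The left narrow breaker at crop (64,247) and the left outlet at (180,295) are now in full light, so I'll measure those, the right outlet at (758,220) and the outlet sample.

```bash
python3 - <<'E'
from h import *
A,B=np.load("im0.npz"),np.load("im1.npz")
O=((12,150,90),(28,255,255));W=((0,0,120),(180,60,255))
def near(im,rng,n,X,r,amin=1.5):
    c=proj(n,np.array(X)); return [b for b in blobs(im,*rng,amin) if np.linalg.norm(b[0]-c)<r and b[1]<600]
X=[.51,.41,.04]
print("single L"); t,s=near(B["t"],O,"top",X,25),near(B["s"],O,"side",X,25)
for b in t:
  print(b[0].round(1),onz("top",b[0],.039).round(4),[ (c[0].round(1),tri(b[0],c[0])[0].round(3),tri(b[0],c[0])[1].round(4)) for c in s])
def face(D,X,nm):
    print(nm)
    for b in near(D["t"],W,"top",X,30,30):
        pts=np.argwhere(b[2])[:,::-1].astype(np.float32); (c,wh,_)=cv2.minAreaRect(pts); c=(np.array(c)+.5)/4-.5
        # long axis on z=.032 by PCA
        w=np.array([onz("top",(p+.5)/4-.5,.032)[:2] for p in pts[::7]]); u=np.linalg.svd(w-w.mean(0),full_matrices=False)[2][0]
        print(" top",b[0].round(1),round(b[1]),"rect",c.round(1),(np.array(wh)/4).round(1),"z32",onz("top",c,.032).round(4),w.mean(0).round(4),"ang",np.degrees(wrap(np.arctan2(u[1],u[0]))).round(1))
        for q in near(D["s"],W,"side",X,30,30): print("   side",q[0].round(1),round(q[1]),[v.round(4) if hasattr(v,'round') else v for v in tri(b[0],q[0])])
face(A,[.716,.027,.037],"sample")
face(B,[.455,.3,.032],"outlet L"); face(B,[.53,-.365,.032],"outlet R")
cv2.imwrite("pics/w.png",np.vstack([cv2.resize(B["s"][140:190,190:260],(700,280)),cv2.resize(cv2.inRange(cv2.cvtColor(B["t"],cv2.COLOR_BGR2HSV),*W)[100:285,120:434],(700,300),interpolation=cv2.INTER_NEAREST)[...,None].repeat(3,2)]))
E
```

```text
single L
[145.4 186.8] [0.5401 0.4017 0.039 ] [(array([223.1, 115.2]), array([0.54 , 0.402, 0.038]), np.float64(0.0002)), (array([201.5, 119.4]), array([0.514, 0.418, 0.027]), np.float64(0.0605))]
[139.5 206.9] [0.4814 0.4185 0.039 ] [(array([223.1, 115.2]), array([0.504, 0.395, 0.061]), np.float64(0.0583)), (array([201.5, 119.4]), array([0.481, 0.419, 0.038]), np.float64(0.0002))]
sample
 top [277.3 126. ] 284 rect [277.1 125.8] [11.3 35.5] z32 [0.7154 0.0149 0.032 ] [0.7148 0.0144] ang -87.0
   side [360.3 174.5] 332 [array([0.7135, 0.0152, 0.0319]), np.float64(0.003)]
   side [373.5 186.5] 44 [array([ 0.7392,  0.0071, -0.0216]), np.float64(0.0276)]
outlet L
 top [189.  217.5] 287 rect [188.6 218.6] [11.5 29.6] z32 [0.4454 0.2772 0.032 ] [0.4485 0.276 ] ang -15.4
   side [218.8 157.6] 334 [array([0.4508, 0.277 , 0.0226]), np.float64(0.0044)]
outlet R
 top [418.5 188.5] 288 rect [418.8 189.5] [29.7 11.6] z32 [ 0.5195 -0.3956  0.032 ] [ 0.5225 -0.3952] ang 5.1
```

View pics/w.png

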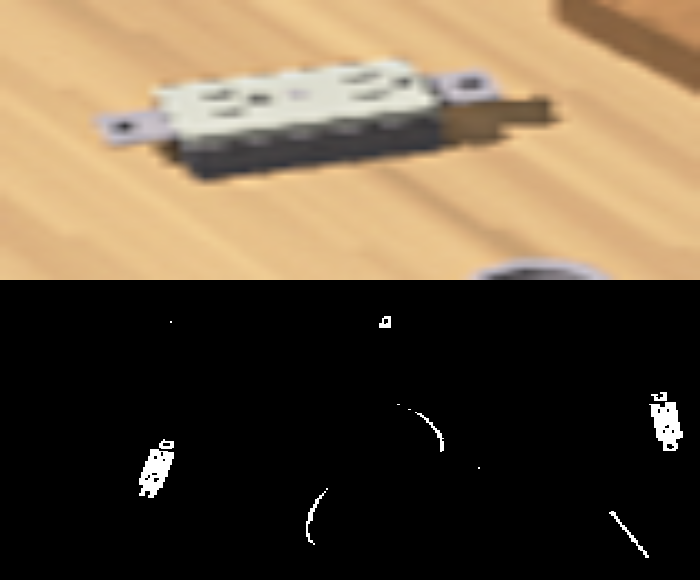

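The outlet face is slightly greenish-white, and the strap is lilac and merged into my white mask, which skews the centre. I'll separate them by G minus B.

```bash
python3 - <<'E'
from h import *
A,B=np.load("im0.npz"),np.load("im1.npz")
def face(im,n,X,strap=False):
    big=cv2.resize(im,None,fx=4,fy=4,interpolation=cv2.INTER_CUBIC); b,g=big[...,0].astype(int),big[...,1].astype(int)
    hsv=cv2.cvtColor(big,cv2.COLOR_BGR2HSV)
    m=((hsv[...,1]<60)&(hsv[...,2]>110)&(g-b>=3)).astype(np.uint8)
    m=cv2.morphologyEx(m,cv2.MORPH_CLOSE,np.ones((13,13))); m=cv2.morphologyEx(m,cv2.MORPH_OPEN,np.ones((21,21)))
    c=proj(n,np.array(X)); nn,l,s,ce=cv2.connectedComponentsWithStats(m)
    i=min(range(1,nn),key=lambda i:np.linalg.norm((ce[i]+.5)/4-.5-c))
    pts=np.argwhere(l==i)[:,::-1].astype(np.float32); r=cv2.minAreaRect(pts); return (np.array(r[0])+.5)/4-.5,(ce[i]+.5)/4-.5,np.array(r[1])/4,pts
for nm,D,X in(("sample",A,[.716,.015,.037]),("L",B,[.45,.277,.032]),("R",B,[.522,-.395,.032])):
    rc,ce,wh,pts=face(D["t"],"top",X); rs,cs,ws,_=face(D["s"],"side",X)
    z=X[2]; w=np.array([onz("top",(p+.5)/4-.5,z)[:2] for p in pts[::7]]); u=np.linalg.svd(w-w.mean(0),full_matrices=False)[2][0]
    Y,e=tri(ce,cs); R,e2=tri(rc,rs)
    print(nm,"top",ce.round(1),wh.round(1),"side",cs.round(1),ws.round(1),"onz",onz("top",ce,z).round(4),"tri",Y.round(4),round(e,4),"rect",R.round(4),round(e2,4),"ang",np.degrees(np.arctan2(u[1],u[0])).round(1))
E
```

```text
sample top [277.1 125.8] [11.6 23.3] side [361.  174.9] [27.4 13.1] onz [0.7142 0.0149 0.037 ] tri [0.7155 0.0155 0.0289] 0.0015 rect [0.7156 0.0159 0.0287] 0.0018 ang 93.0
L top [189.5 215.8] [11.6 24.3] side [219.5 157.4] [10.9 28.6] onz [0.4537 0.2746 0.032 ] tri [0.4546 0.2765 0.0219] 0.0011 rect [0.4544 0.2763 0.0222] 0.0027 ang 162.5
R top [418.2 186.4] [23.4 11.8] side [422.9 338.7] [18.5 35.2] onz [ 0.5285 -0.3945  0.032 ] tri [ 0.5296 -0.3971  0.0235] 0.0005 rect [ 0.5295 -0.3971  0.025 ] 0.0012 ang -174.9
```

```bash
sed -i 's/^TR=dict(/TR=dict(outlet=(.7142,.0149,np.radians(4.2)),/' h.py; python3 - <<'E'
from h import *
for p in((256.1,184.7),(307.3,180.9)): print("corner",onz("top",p,.01).round(3))
for s in(1,-1): print("pred",np.round(spot("outlet",-.069,s*.079),3))
pickplace(.444,-.131,np.radians(4.3),.080,"double",0,0)
pickplace(.5108,.410,np.arctan2(-.0168,.0587),.080,"single",0,-.030)
t,s=snapshot("top"),snapshot("side")
cv2.imwrite("pics/s2.png",cv2.resize(s,(800,600),interpolation=cv2.INTER_CUBIC))
E
```

```text
corner [0.544 0.081 0.01 ]
corner [ 0.553 -0.072  0.01 ]
pred [0.541 0.081 0.073]
pred [ 0.552 -0.076  0.073]
F down [0.4 0.2 0.7]
open 0.5829478457855197 ff 41.72688201069832
held 0.5834432152124194 41.54435321688652
F place [-0.5  0.1 -2.2] [0.6279 0.237  0.0858]
t 15.4833
F down [ 0.2  0.1 -0. ]
open 0.28380169272780364 ff 39.704808443784714
held 0.2910276298106803 39.478048235177994
F place [ 0.6  0.4 -1.1] [ 0.6123 -0.2448  0.0859]
t 23.5667
```

View pics/s2.png

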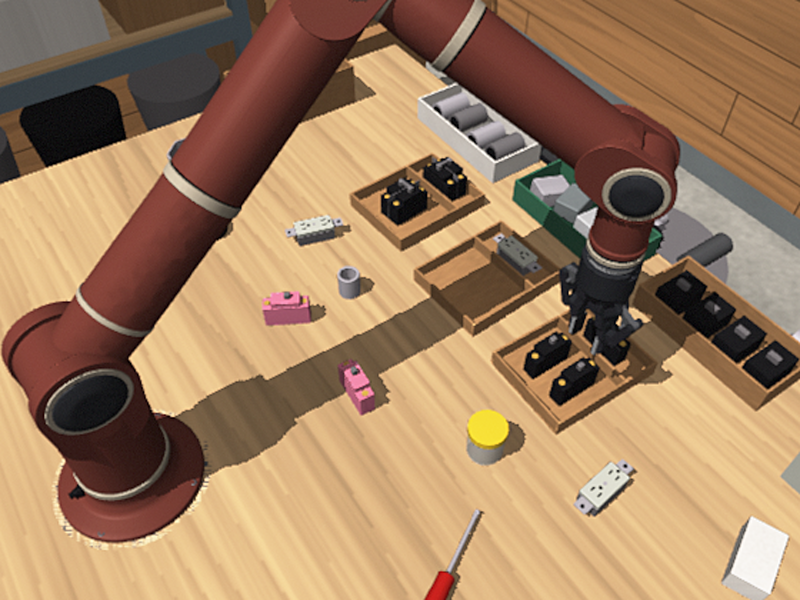

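The three breakers stand upright in their trays: the wide one at (404,200), the narrow ones at (546,355) and (574,380). The outlets are next.

```bash
python3 - <<'E'
from h import *
pickplace(.5285,-.3955,np.radians(5.1),.076,"outlet",0,-.031,rel=.11)
pickplace(.454,.2755,np.radians(-17.5),.076,"outlet",0,.032,rel=.11)
arm.movep([.45,.45,.35],arm.read_eef_rot())
t,s=snapshot("top"),snapshot("side")
cv2.imwrite("pics/t3.png",cv2.resize(t[100:285,126:434],(800,480),interpolation=cv2.INTER_CUBIC))
cv2.imwrite("pics/s3.png",cv2.resize(s[90:310,200:480],(764,600),interpolation=cv2.INTER_CUBIC))
E
```

```text
F down [-0.4 -1.4  0.2]
open 0.39267867003060897 ff 41.31039083003998
held 0.3904596447128097 40.982340574264526
F place [ 0.1  0.3 -0.8] [ 0.6177 -0.0233  0.0819]
t 30.8667
F down [-0.4 -0.1  0.4]
open 0.39812114849056723 ff 41.359745264053345
held 0.3899355541692379 40.88749051094055
F place [-0.1 -0.5 -0.7] [0.6131 0.0395 0.0819]
t 38.2667
```

View pics/t3.png

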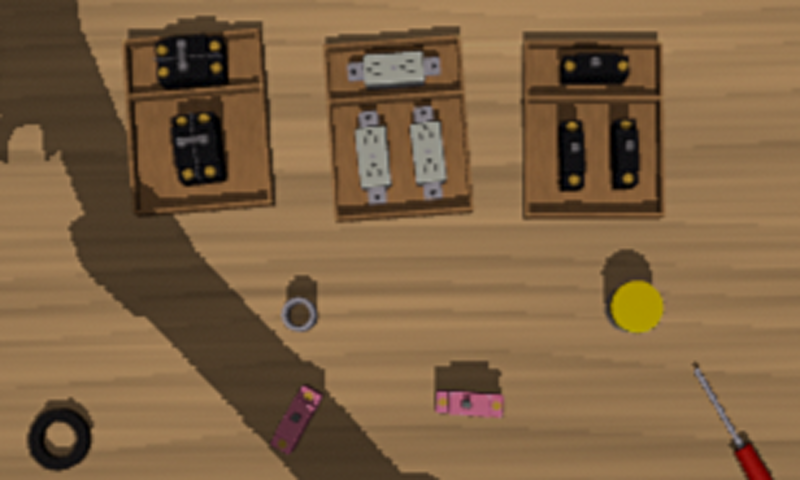

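View pics/s3.png

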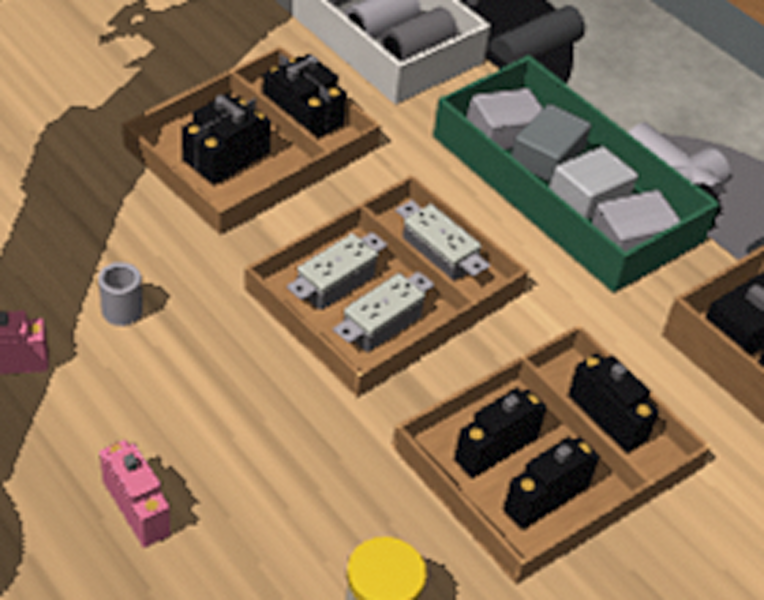

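Both views show all five parts flat and apart in the right trays: the wide breaker at top crop (198,149), the outlets at (372,155) and (428,152), the narrow breakers at (571,155) and (624,153). The coupling (299,314), the jar (637,306) and the pink look-alikes haven't moved.

```bash
python3 -c "
from station import *
print(ticket.finish_job())"
```

```text
the job is handed in; nothing more can be done
None
```

All five parts are sorted flat into their matching trays, with the coupling, jar and pink look-alikes left where they were, and the job is handed in (last part placed at about 38 s of the 144 s allowed).

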